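# Clamp a toy bus in the engraver's vise and slide it under the spindle

## Robot

A 6-joint arm with a two-finger parallel gripper is mounted at the origin on the work surface. World frame = base frame: x ahead of the robot, y to its left, z up, the work surface at z = 0. Lengths are in m, angles in rad, forces in N, time in s.
With the tool pointing down it reaches from about 0.3 to 0.875 m from the base axis. Payload 6.4 kg.
Tool frame: the origin (TCP) lies midway between the tips of the shut fingers; the grasp point (between the pads) lies 19 mm behind it; x points along the fingers, y is the direction in which the jaws open and shut, and the axes are right-handed (so a half turn about x gives the same grasp; the last joint's range is limited). The gripper opens to 85 mm and grips with 20 to 120 N. Pads are 22 mm wide; open, the fingers measure 114 mm over their backs; the gripper's body (76 mm by 85 mm) begins 54 mm behind the grasp point. The pads swing forward as they close: fully open they stand 13 mm farther back than shut.
Start: joints at [0.944, 0.181, 1.607, -0, 1.354, -0.206], TCP at [0.235, 0.525, 0.231] pointing down, gripper open.
Joint ranges: [-2.99, 2.99], [-0.89, 2.07], [0.3, 2.58], [-1.14, 4.28], [0, 2.63], [-3.12, 3.12]. Speed limits (rad/s): [2.57, 2.57, 3.01, 3.14, 3.14, 3.14].

## Interface

Orientations are given as a unit quaternion [w, x, y, z].
In Python, from bench import ctrl gives the robot as it stands.
- The arm moves only by the tool step_arm, never from a script. Its argument "motion" is a list of rows, each a list of 7 numbers: the shift along the tool's x, y, z in mm, then the turn, a rotation vector about the tool's x, y, z in degrees, then the closure in counts, from 0 (fully open) to 255 (shut). In form: [[tx, ty, tz, rx, ry, rz, hand], ...]. A call has 1 to 10 rows; each row is the pose to reach, as a shift and turn from the pose commanded when the call began, along the tool's axes at that moment; what a row does not reach only later rows make up. A row lasts 1/8 s, in which the tool goes at most 62.5 mm and 10.7 degrees, less where a joint would pass 70% of its speed; a pose out of reach is approached as far as the arm can. A call with a gripper value outside its range is refused whole. The fingers move at their own pace and stop on an object; the grip force is fixed at half the most. Time passes only in rows, so rows that repeat a pose let the fingers close. It gives the time, the measured TCP pose, the force and the opening at its end, in the units of the state.
- ctrl.get_obs(): the state, without advancing time (a new reading comes with each control period).
- ctrl.camera(name): name is "scene" or "top" or "wrist"; returns (picture, depth): 384x512x3 uint8, red, green, blue; 384x512 float32, m along the optical axis (not along the pixel's ray), 0 where there is no reading.
- ctrl.camera_info(name): a dict with "fx", "fy", "cx", "cy" (pixels), "T" (4x4, takes a point from camera to world coordinates); the wrist camera has in their place "hand_eye" (4x4, takes a point from camera to tool coordinates, whose origin is the TCP and whose axes are the tool frame's). Camera axes: x right, y down, z forward; pixel columns grow to the right and rows downward; lengths in m; the calibration is good to about 2 mm. A picture is of the moment at which its call begins: read the wrist's pose just before it. camera_info takes no time and is no camera call.
- ctrl.hand_in(): hands the job in, once; it reports no verdict.
The state is a dict: "time_s": time; "q": joint angles; "dq": joint speeds; "joint_efforts": joint torques, N m; "eef_pos": TCP position; "eef_rot": TCP orientation; "wrist_force": force on the tool from outside, world axes, zero at the start; "torque": the same for the moment, N m; "opening": opening from 0.0 (shut) to 1.0 (fully open).
Only numpy, scipy, OpenCV 4.12 (cv2) and the standard library are available. Lean on these libraries where they do the work, as an engineer would, in place of code of your own. Each camera call takes 0.05 s, during which the arm holds its last target. There are 200 camera calls.

## Task

Stand the plain wooden double-decker bus upright on the bed of the engraver's vise, centred, with its long sides between the two jaws, and crank the handle until the jaws hold it tight. Then slide the vise carriage fully home against its stop under the engraving spindle, and let go. Do not knock the engraver or disturb the other toys and the glue bottle.

Things in the scene. Friction and masses are not known exactly. Their poses are not given: they have to be found in the camera images.
- bus: The work: a plain wooden double-decker bus without wheels, a solid block 120 long (x) x 44 wide (y) x 80 high (z) mm, about 0.2 to 0.4 kg, windows drawn on its sides. Origin: centre of its underside. It starts upright on the table with toys close beside it. Either end may point either way in the vise.
- station: Grey base of the engraving station, fixed to the table. Origin on the table; its y axis is the slide direction (towards the stop), x points from the crank side to the fixed jaw. The base slab spans x -90 to 100, y -200 to 280 mm, 18 mm high; rails 35 mm and stop block 52 mm high. The table is clear where the crank turns.
- engraver: White engraving head fixed on the station; same origin and axes as the station. Column x 5 to 75, y 205 to 265 mm, 318 mm tall; arm x 15 to 65, y 65 to 265 mm, between 240 and 310 mm up; the spindle hangs from the arm at x 35, y 90, its nose 165 mm above the table. Do not bump it.
- carriage (a joint): Travel of the vise carriage, m, growing along station +y: 0 = loading end, 0.18 = hard against the stop, vise under the spindle. Starts 0 to 0.05. Slides stiffly (about 9 N), stays where left. At travel t the middle of the vise is at station y = t - 90 mm. The plate spans 175 mm (x) by 150 mm; its top, the vise bed, is 55 mm above the table; all of the vise rides on it.
- push_post (a point): Top of the upright black-topped post on the carriage (22 mm thick, 77 mm tall from the bed, its top 132 mm above the table), at a corner of the carriage near the crank; hold it or push it to slide the carriage.
- fixed_jaw: Fixed steel jaw at the far side of the vise: 25 mm thick, 80 mm wide, rising to 92 mm above the table. Origin at the bed (55 mm above the table), in the middle of its gripping face; x points out of the back of the jaw (away from the gap), y along the face (the slide direction), z up. The bus belongs on the side of negative x.
- moving_jaw: Moving steel jaw facing the fixed one, same size, 2 mm lower. Origin at bed height, in the middle of its gripping face. The gap between the jaws is the distance between the two origins along x, 58 to 76 mm at the start. Axes as the fixed jaw's.
- crank (a joint): Crank angle, rad; starts 1.5 to 8.7. Growing (clockwise seen from the handle, looking along station +x) closes the jaws: gap = 80 mm - 16 mm x angle / 2 pi. The handle is at station (y, z) = 45 mm x (-sin, cos) of it from the axis, 0 = up. Turns with about 3 N. At the touch of both jaws it stiffens: 10 to 15 N at the handle, 0.2 to 0.4 rad on, is tight; let go, it eases back a little and holds.
- crank_hub (a point): Point on the crank's axis, 78 mm above the table, level with the middle of the handle: the centre of the circle (radius 45 mm) in which the handle's middle moves, in the station's y-z plane. Rides with the carriage.
- crank_grip (a point): Middle of the crank's black round handle: a freely spinning sleeve 16 mm thick and 66 mm long, parallel to the station's x axis, sticking out from the crank arm away from the vise. It can be pinched from above all the way round.
- tower: Bystander, leave it: wooden stacking tower, round, 64 mm across the foot, 137 mm tall with a ball on top. Origin: centre of its underside.
- boat: Bystander, leave it: wooden toy boat, about 90 x 42 x 38 mm, pointed at its +x end. Origin: centre of its underside.
- truck: Bystander, leave it: wooden toy truck on wheels with a raised cab, 130 x 62 x 80 mm. Origin: centre of its underside.
- tree: Bystander, leave it: toy tree, 72 mm across, 130 mm tall. Origin: centre of its underside.
- glue: Bystander, leave it: glue bottle, 52 mm across, 140 mm tall. Origin: centre of its underside.
Mind the look-alikes: they are no part of the job. Leave any pink or red look-alike of the bus alone.

How it is judged:
By the outcome, as a careful person would: the job done as asked, in the order asked, and still so for the second after the job is handed in, with the robot touching nothing.
It also fails if it takes over 72 s, if anything falls off the work surface, if the arm or the gripper's body presses on something with over 40 N, if the wrist force passes 120 N, or if a joint passes its speed limit or range.

## Working session

There is one attempt and no reset: what is moved stays moved. The work goes in short steps, Python scripts to look and compute and a tool call to move; the robot and the scene stay as the last step left them, time stands still between calls to the robot, and variables do not carry over. Pictures are saved under pics/ and viewed, about 8 in all and at most 12, crops included, and the job is handed in when it is done.

Besides the shell and the picture viewer there is one more tool, called after "Request:" as a command line: name --pt "numbers of a row" for each row, then --argument value for the rest. step_arm: Moves the arm, as the interface text tells. Its arguments: {"type":"object","properties":{"motion":{"type":"array","items":{"type":"array","items":{"type":"number"}}}},"required":["motion"]}

```bash
mkdir -p pics; ls; cat > h.py <<'E'
import numpy as np, cv2
from bench import ctrl
from scipy.spatial.transform import Rotation as R
def pose():
    o=ctrl.get_obs(); T=np.eye(4); q=o['eef_rot']; T[:3,:3]=R.from_quat([q[1],q[2],q[3],q[0]]).as_matrix(); T[:3,3]=o['eef_pos']; return T,o
def snap(n,f=None):
    Tt,o=pose(); im,d=ctrl.camera(n); i=ctrl.camera_info(n)
    T=i['T'] if 'T' in i else Tt@np.array(i['hand_eye'])
    if f: cv2.imwrite('pics/%s.png'%f,im[:,:,::-1]); np.savez('pics/%s.npz'%f,im=im,d=d,T=T,K=[i['fx'],i['fy'],i['cx'],i['cy']])
    return im,d,np.array(T),i
def load(f):
    z=np.load('pics/%s.npz'%f); return z['im'],z['d'],z['T'],z['K']
def cloud(d,T,K):
    v,u=np.mgrid[:d.shape[0],:d.shape[1]]
    P=np.stack([(u-K[2])/K[0]*d,(v-K[3])/K[1]*d,d],-1)
    return P@T[:3,:3].T+T[:3,3]
E
python3 - <<'E'
from h import *
for n in('scene','top'):
    im,d,T,i=snap(n,n+'0'); print(n,T.round(3).tolist(),i['fx'],(d>0).mean())
T,o=pose(); print(T.round(3),o['opening'],o['time_s'])
a=cv2.imread('pics/scene0.png');b=cv2.imread('pics/top0.png')
cv2.imwrite('pics/both.png',cv2.resize(np.vstack([a,b]),(450,600)) if 0 else np.hstack([cv2.resize(a,(400,300)),cv2.resize(b,(400,300))]))
E
```

```text
pics
scene [[0.899, 0.328, -0.29, 0.856], [0.438, -0.696, 0.569, -0.666], [-0.015, -0.639, -0.769, 0.929], [0.0, 0.0, 0.0, 1.0]] 402.97663136320483 0.9961496988932291
top [[-0.01, -0.981, 0.194, 0.329], [-1.0, 0.005, -0.03, -0.052], [0.029, -0.194, -0.98, 1.148], [0.0, 0.0, 0.0, 1.0]] 377.5401447337811 0.9960225423177084
[[-0.001  0.408  0.913  0.235]
 [-0.001  0.913 -0.408  0.524]
 [-1.    -0.002 -0.     0.231]
 [ 0.     0.     0.     1.   ]] 0.9970562897996067 0.1
```

View pics/top0.png

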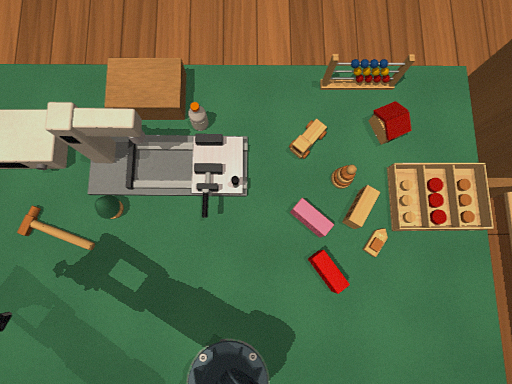

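View pics/scene0.png

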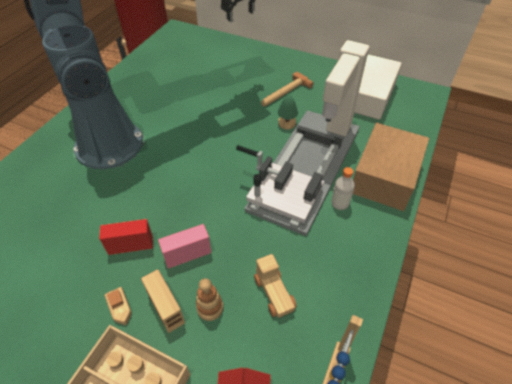

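The candidates for the bus in the top view are the wooden block at (362,206), the pink block at (312,217) and the red block at (328,271). The plain wooden one at (362,206) fits the description. The vise is at about (215,165), with its crank handle at (206,203) and post at (235,181). I'll measure these and enlarge both.

```bash
python3 - <<'E'
from h import *
for n in('top0','scene0'):
    im,d,T,K=load(n); P=cloud(d,T,K)
    hsv=cv2.cvtColor(im,cv2.COLOR_RGB2HSV)
    # bus top
    m=(np.abs(P[...,2]-.08)<.006)&(hsv[...,0]<28)&(hsv[...,1]>60)&(hsv[...,1]<190)
    k,l,s,c=cv2.connectedComponentsWithStats(m.astype(np.uint8))
    for j in range(1,k):
        if s[j,4]>60:
            q=P[l==j]; r=cv2.minAreaRect((q[:,:2]*1000).astype(np.float32)); print(n,'top80',c[j].round(),s[j,4],np.array(r[0]).round(1),np.array(r[1]).round(),round(r[2],1),q[:,2].mean().round(3))
    dark=(hsv[...,2]<70)&(P[...,0]>.25)&(P[...,0]<.65)&(P[...,2]>.03)&(P[...,2]<.16)&(P[...,1]>-.15)&(P[...,1]<.25)
    k,l,s,c=cv2.connectedComponentsWithStats(dark.astype(np.uint8))
    for j in range(1,k):
        if s[j,4]>25: q=P[l==j]*1000; print(n,'dark',c[j].round(),s[j,4],np.median(q,0).round(),np.percentile(q,3,0).round(),np.percentile(q,97,0).round())
    w=(np.abs(P[...,2]-.055)<.004)&(hsv[...,1]<60)&(hsv[...,2]>100)&(P[...,1]>-.2)&(P[...,1]<.25)&(P[...,0]<.75)
    k,l,s,c=cv2.connectedComponentsWithStats(w.astype(np.uint8)); j=1+s[1:,4].argmax(); q=P[w]*1000
    print('bed',np.percentile(q,2,0).round(),np.percentile(q,98,0).round(), cv2.minAreaRect(q[:,:2].astype(np.float32)))
a=cv2.imread('pics/top0.png')[120:220,180:260]; b=cv2.imread('pics/top0.png')[155:265,285:405]
c=cv2.imread('pics/scene0.png')[130:230,230:350]
f=lambda x:cv2.resize(x,(390,300),interpolation=cv2.INTER_CUBIC)
cv2.imwrite('pics/crop1.png',np.vstack([np.hstack([cv2.resize(a,(390,300)),f(b)]),np.hstack([f(c),f(cv2.imread('pics/scene0.png')[210:340,90:250])])]))
E
```

```text
top0 top80 [161. 109.] 92 [783.5 200.9] [ 34. 139.] 14.5 0.08
top0 top80 [302. 143.] 190 [ 676.5 -221.5] [43. 40.] 49.2 0.079
top0 top80 [364. 206.] 618 [ 489.4 -396.8] [ 44. 120.] 59.0 0.08
top0 dark [210. 170.] 88 [590.  42.  87.] [589.  16.  64.] [611.  90.  94.]
top0 dark [235. 180.] 55 [554. -25. 130.] [547. -33.  91.] [566. -17. 135.]
top0 dark [214. 188.] 30 [538.  36.  90.] [536.  26.  71.] [550.  49. 105.]
top0 dark [205. 205.] 136 [486.  56. 128.] [456.  49. 122.] [519.  64. 133.]
bed [536. -44.  51.] [702. 101.  58.] ((639.8176879882812, 29.481834411621094), (148.41526794433594, 214.627685546875), 89.49850463867188)
scene0 top80 [383. 184.] 184 [860.7 139.7] [157.   8.] 0.3 0.08
scene0 top80 [124. 227.] 263 [ 303.  -289.4] [120.  46.] 34.9 0.079
scene0 top80 [267. 264.] 277 [ 675.8 -221.6] [44. 40.] 48.2 0.079
scene0 top80 [161. 295.] 967 [ 487.8 -396.7] [ 44. 121.] 58.7 0.08
scene0 top80 [222. 377.] 85 [ 700.3 -492.1] [19. 24.] 28.5 0.079
scene0 top80 [265. 378.] 74 [ 777.9 -457.5] [18. 20.] 24.6 0.08
scene0 dark [246. 150.] 80 [488.  53. 128.] [457.  49. 123.] [513.  59. 132.]
scene0 dark [261. 176.] 146 [552. -21. 108.] [542. -35.  67.] [565.  69. 133.]
scene0 dark [282. 181.] 88 [611.  17.  79.] [592.  14.  65.] [613.  76.  91.]
bed [539. -45.  51.] [703. 100.  58.] ((353.1888427734375, 13.950851440429688), (792.3934326171875, 161.01783752441406), 3.3747026920318604)
```

View pics/crop1.png

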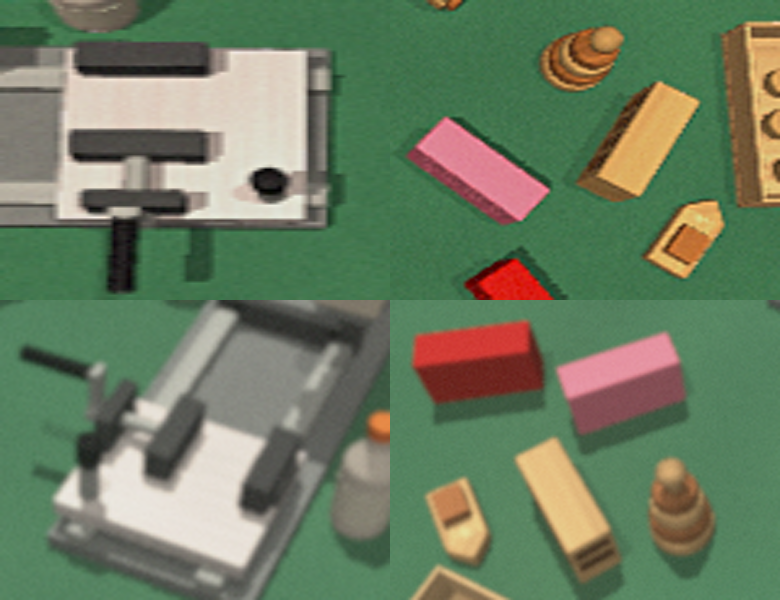

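The enlarged crop confirms it. The plain wooden block with dark windows, centre about (488,-397) mm, top at z=80 and 120x44, is the bus. The red and pink blocks are look-alikes. The crank handle is near the top of its circle. Next I'll measure the jaws, tower and glue.

```bash
cat >> h.py <<'E'
def plan(p,yaw):
    """shift (mm) and turn (deg) in tool axes to reach TCP p (mm), tool down, tool y at yaw deg (world)"""
    T,o=pose(); a=np.radians(yaw); x=np.array([0,0,-1.]); y=np.array([np.cos(a),np.sin(a),0]); G=np.stack([x,y,np.cross(x,y)],1)
    s=T[:3,:3].T@(np.array(p)/1000-T[:3,3])*1000; r=R.from_matrix(T[:3,:3].T@G).as_rotvec(degrees=True)
    print('shift',s.round(1),'turn',r.round(2),'q',np.round(o['q'],2),'t',o['time_s'],'F',np.round(o['wrist_force'],1),'pos',np.round(np.array(o['eef_pos'])*1000,1),'open',round(o['opening'],3))
E
python3 - <<'E'
from h import *
for n in('top0','scene0'):
    im,d,T,K=load(n); P=cloud(d,T,K)*1000
    def box(m,t):
        q=P[m]; 
        if len(q)>8: r=cv2.minAreaRect(q[:,:2].astype(np.float32)); print(n,t,len(q),np.array(r[0]).round(1),np.array(r[1]).round(1),round(r[2],1),'z',np.median(q[:,2]).round(1),'x',np.percentile(q[:,0],[3,97]).round(),'y',np.percentile(q[:,1],[3,97]).round())
    X,Y,Z=P[...,0],P[...,1],P[...,2]
    V=(Y>-15)&(Y<120)
    box(V&(X>575)&(X<640)&(Z>86)&(Z<95),'mov'); box(V&(X>640)&(X<720)&(Z>88)&(Z<97),'fix')
    box((X>440)&(X<530)&(Y>0)&(Y<110)&(Z>110)&(Z<140),'handle')
    box((X>530)&(X<580)&(Y>-60)&(Y<5)&(Z>125)&(Z<140),'post')
    box((X>480)&(X<640)&(Y>-420)&(Y<-290)&(Z>95)&(Z<145),'tower')
    box((X>640)&(X<850)&(Y>0)&(Y<160)&(Z>98)&(Z<145),'glue')
    box((X>340)&(X<490)&(Y>-520)&(Y<-380)&(Z>15)&(Z<45),'boat')
    box((X>620)&(X<680)&(Y>80)&(Y<330)&(Z>12)&(Z<24),'slab')
    box((X>480)&(X<720)&(Y>270)&(Y<340)&(Z>12)&(Z<60),'stop')
im,d,T,K=load('top0');P=cloud(d,T,K)*1000
m=(np.abs(P[...,2]-55)<3)&(P[...,0]>540)&(P[...,0]<705)&(P[...,1]>-60)&(P[...,1]<120)
q=P[m];b=[(lo,q[(q[:,0]>lo)&(q[:,0]<lo+12),1].min().round(1),q[(q[:,0]>lo)&(q[:,0]<lo+12),1].max().round(1)) for lo in range(540,700,25)]
print('plate edges',b)
plan([488.5,-397,180],59)
E
```

```text
top0 mov 250 [595.3  55. ] [38.4 77.9] 0.1 z 91.1 x [589. 614.] y [16. 93.]
top0 fix 219 [689.6  53.3] [24.7 79.3] 0.8 z 91.6 x [679. 702.] y [14. 91.]
top0 handle 174 [491.6  57.2] [17.9 76. ] 88.4 z 128.2 x [455. 529.] y [49. 65.]
top0 post 49 [556.5 -23.8] [19.4 19.6] 89.9 z 130.6 x [547. 566.] y [-33. -17.]
top0 tower 106 [ 582.3 -351.6] [35.7 30. ] 67.3 z 130.1 x [573. 597.] y [-364. -339.]
top0 glue 275 [792.1 127.5] [123.8  58.6] 42.4 z 101.8 x [754. 845.] y [ 75. 158.]
top0 boat 484 [ 414.  -462.6] [102.  138.5] 25.9 z 23.3 x [353. 479.] y [-503. -414.]
top0 slab 1146 [649.8 219.8] [220.5  59. ] 89.7 z 17.4 x [621. 675.] y [116. 324.]
top0 stop 1289 [599.8 305. ] [238.9  69.7] 0.0 z 18.9 x [507. 707.] y [272. 337.]
scene0 mov 206 [600.5  53.9] [81.3 25.3] 88.7 z 91.1 x [589. 613.] y [15. 92.]
scene0 fix 207 [689.5  53.1] [79.5 24.8] 88.9 z 91.7 x [678. 701.] y [16. 91.]
scene0 handle 162 [491.3  56.5] [20.2 77.1] 88.0 z 127.5 x [455. 529.] y [49. 64.]
scene0 post 47 [556.1 -24.9] [20.7 20.2] 88.3 z 131.1 x [547. 566.] y [-35. -16.]
scene0 tower 185 [ 585.5 -355.1] [32. 29.] 5
[... 163 characters left out ...]
.4 122.4] 11.0 z 23.3 x [357. 472.] y [-512. -414.]
scene0 slab 541 [644.4 211.2] [152.6  49.3] 89.6 z 17.8 x [621. 668.] y [140. 284.]
scene0 stop 846 [600.6 305. ] [238.5  69.9] 0.0 z 34.1 x [496. 714.] y [272. 338.]
plate edges [(540, np.float64(-43.8), np.float64(103.1)), (565, np.float64(-43.9), np.float64(103.9)), (590, np.float64(-44.0), np.float64(101.3)), (615, np.float64(-44.1), np.float64(101.7)), (640, np.float64(-44.2), np.float64(102.7)), (665, np.float64(-44.2), np.float64(103.0)), (690, np.float64(-44.3), np.float64(100.7))]
shift [  51.4 -737.3  608.2] turn [ 6.89 -0.01  0.09] q [ 0.94  0.18  1.61 -0.    1.35 -0.21] t 0.1 F [-0.5 -0.2  0.1] pos [234.6 524.5 230.5] open 0.997
```

Request:
step_arm --pt "0 -737 608 6.9 0 0.1 0" --pt "0 -737 608 6.9 0 0.1 0" --pt "0 -737 608 6.9 0 0.1 0" --pt "0 -737 608 6.9 0 0.1 0" --pt "0 -737 608 6.9 0 0.1 0" --pt "0 -737 608 6.9 0 0.1 0" --pt "0 -737 608 6.9 0 0.1 0" --pt "0 -737 608 6.9 0 0.1 0" --pt "0 -737 608 6.9 0 0.1 0" --pt "0 -737 608 6.9 0 0.1 0"

```text
time_s: 1.35
eef_pos: [0.401, -0.0798, 0.2313]
eef_rot: [0.682, 0.19, 0.681, -0.189]
wrist_force: [1.6, 0.2, 0.9]
opening: 1.0
```

```bash
python3 - <<'E'
from h import *
plan([488.5,-397,200],59)
E
```

```text
shift [  31.  -226.7  238.6] turn [-0.05  0.03 -0.12] q [-0.49 -0.22  2.    0.    1.36 -1.52] t 1.35 F [1.6 0.2 0.9] pos [401.  -79.8 231.3] open 1.0
```

Request:
step_arm --pt "31 -227 239 0 0 0 0" --pt "31 -227 239 0 0 0 0" --pt "31 -227 239 0 0 0 0" --pt "31 -227 239 0 0 0 0" --pt "31 -227 239 0 0 0 0" --pt "31 -227 239 0 0 0 0" --pt "31 -227 239 0 0 0 0"

```text
time_s: 2.22
eef_pos: [0.4883, -0.3962, 0.1985]
eef_rot: [0.681, 0.191, 0.682, -0.189]
wrist_force: [0.1, -0.2, 0.2]
opening: 1.004
```

```bash
python3 - <<'E'
from h import *
im,d,T,i=snap('wrist','w1')
K=[i[k] for k in('fx','fy','cx','cy')]
P=cloud(d,T,K)*1000; hsv=cv2.cvtColor(im,cv2.COLOR_RGB2HSV)
m=(np.abs(P[...,2]-80)<6)&(np.abs(P[...,0]-488)<100)&(np.abs(P[...,1]+397)<90)&(hsv[...,1]>60)
k,l,s,c=cv2.connectedComponentsWithStats(m.astype(np.uint8));j=1+s[1:,4].argmax();q=P[l==j]
print(cv2.minAreaRect(q[:,:2].astype(np.float32)),q[:,2].mean(),len(q))
plan([488.5,-397,38],59)
E
```

```text
((487.5228576660156, -395.9530334472656), (44.12638473510742, 119.17789459228516), 58.882232666015625) 78.72110986115659 7242
shift [160.9  -2.2   1.5] turn [-0.05 -0.11 -0.15] q [-0.87  0.33  1.5   0.    1.32 -1.9 ] t 2.275 F [0.2 0.2 0.4] pos [ 488.4 -394.9  198.9] open 1.002
```

Request:
step_arm --pt "60 -1 0 0 0 0 0" --pt "110 -1 0 0 0 0 0" --pt "145 -1 0 0 0 0 0" --pt "160 -1 0 0 0 0 0" --pt "160 -1 0 0 0 0 0" --pt "160 -1 0 0 0 0 255" --pt "160 -1 0 0 0 0 255" --pt "160 -1 0 0 0 0 255" --pt "160 -1 0 0 0 0 255" --pt "160 -1 0 0 0 0 255"

```text
time_s: 3.52
eef_pos: [0.4893, -0.397, 0.0417]
eef_rot: [0.682, 0.189, 0.68, -0.189]
wrist_force: [0.1, -0.4, 6.9]
opening: 0.509
```

```bash
python3 - <<'E'
from h import *
plan([488.5,-397,38],59)
im,d,T,K=load('top0'); P=cloud(d,T,K)*1000
for n in('top0','scene0'):
    im,d,T,K=load(n); P=cloud(d,T,K)*1000;X,Y,Z=[P[...,i] for i in range(3)]
    m=(np.abs(Z-18)<4)&(X>560)&(X<700)&(Y>-120)&(Y<0); print(n,'slab low y',np.percentile(Y[m],[1,5,50]) if m.any() else 0)
    m=(np.abs(Z-318)<5)&(X>450)&(X<800)&(Y>200)&(Y<450)
    if m.sum()>5: print('column top', cv2.minAreaRect(P[m][:,:2].astype(np.float32)))
    m=(np.abs(Z-52)<2.5)&(X>560)&(X<720)&(Y>110)&(Y<350)
    if m.sum()>5: print('stop block', np.percentile(Y[m],[2,50,98]), np.percentile(X[m],[2,98]))
    m=(Z>20)&(Z<32)&(X>640)&(X<700)&(Y<-30)&(Y>-90); 
E
```

```text
shift [ 3.7 -0.4 -0.7] turn [-0.01  0.15 -0.05] q [-0.87  0.52  1.58  0.    1.04 -1.9 ] t 3.525 F [ 0.1 -0.4  6.9] pos [ 489.3 -397.    41.7] open 0.509
top0 slab low y [-59.47494028 -59.34236566 -52.94552592]
column top ((666.4647216796875, 316.6694030761719), (173.9110870361328, 68.5835952758789), 89.55545806884766)
stop block [280.9347659  290.93403707 345.55594101] [561.32969698 692.95534482]
scene0 slab low y [-59.44133629 -58.56314069 -47.57752354]
column top ((667.6551513671875, 374.4554138183594), (58.9410285949707, 68.51686096191406), 87.91658020019531)
stop block [280.69803636 291.38541065 348.19656555] [563.53908168 699.12087108]
```

Request:
step_arm --pt "-30 0 0 0 0 0 255" --pt "-80 0 0 0 0 0 255" --pt "-130 0 0 0 0 0 255" --pt "-160 0 0 0 0 0 255" --pt "-160 0 0 0 0 0 255"

```text
time_s: 4.15
eef_pos: [0.4894, -0.3974, 0.2027]
eef_rot: [0.683, 0.189, 0.68, -0.19]
wrist_force: [-0.1, -1.2, -3.0]
opening: 0.503
```

```bash
python3 - <<'E'
from h import *
plan([650,52,200],-0.5)
E
```

```text
shift [  2.2 467.9 -93.9] turn [59.49  0.27 -0.15] q [-0.87  0.32  1.49  0.    1.32 -1.9 ] t 4.15 F [-0.1 -1.2 -3. ] pos [ 489.4 -397.4  202.7] open 0.503
```

Request:
step_arm --pt "2 50 -10 7 0 0 255" --pt "2 105 -21 14 0 0 255" --pt "2 160 -32 21 0 0 255" --pt "2 215 -43 28 0 0 255" --pt "2 270 -54 35 0 0 255" --pt "2 325 -65 42 0 0 255" --pt "2 380 -76 49 0 0 255" --pt "2 430 -86 56 0 0 255" --pt "2 460 -92 59.5 0 0 255" --pt "2 468 -94 59.5 0 0 255"

```text
time_s: 5.4
eef_pos: [0.6477, 0.0556, 0.1955]
eef_rot: [-0.497, -0.501, -0.5, 0.502]
wrist_force: [-0.3, -0.2, -3.6]
opening: 0.512
```

```bash
python3 - <<'E'
from h import *
plan([650,52,200],-0.5)
im,d,T,i=snap('wrist','w2')
snap('top','top2')
E
```

```text
shift [-4.5  2.3  3.6] turn [ 0.15 -0.12  0.21] q [-0.1   0.38  1.44  0.    1.33 -0.09] t 5.4 F [-0.3 -0.2 -3.6] pos [647.7  55.6 195.5] open 0.512
```

View pics/w2.png

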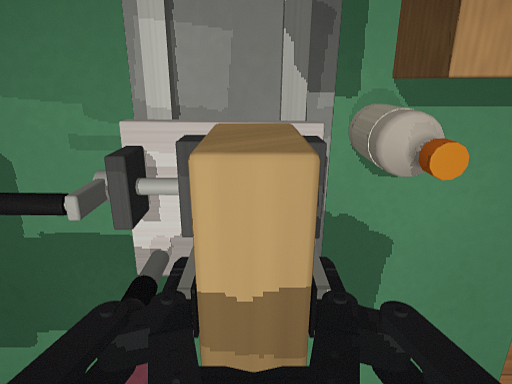

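The wrist view shows the bus held at about (255,260), above the gap. The moving jaw is at (185,190), the fixed jaw at (322,190), and the glue stands clear at (400,145). I'll measure the fit.

```bash
python3 - <<'E'
from h import *
im,d,T,K=load('w2'); P=cloud(d,T,K)*1000;X,Y,Z=[P[...,i] for i in range(3)]
def rect(m,t):
    q=P[m]; r=cv2.minAreaRect(q[:,:2].astype(np.float32)); print(t,len(q),np.array(r[0]).round(1),np.array(r[1]).round(1),round(r[2],2),'z',np.median(q[:,2]).round(1),'x',np.percentile(q[:,0],[1,99]).round(1),'y',np.percentile(q[:,1],[1,99]).round(1))
hsv=cv2.cvtColor(im,cv2.COLOR_RGB2HSV); u=np.arange(512)[None]; v=np.arange(384)[:,None]
wood=(hsv[...,1]>70)&(u>180)&(u<330)&(v>120)
rect(wood&(Z>225),'bus top')
rect((Z>86)&(Z<96)&(X>660)&(X<720)&(Y<110),'fix'); rect((Z>84)&(Z<95)&(X>580)&(X<625)&(Y<110),'mov')
rect((Z>110)&(Z<140)&(X<535)&(Y<90),'handle')
# end face x extents by height
for z in (170,200,225): 
    m=wood&(abs(Z-z)<8); print(z,np.percentile(X[m],[1,99]).round(1) if m.sum()>5 else None,np.median(Y[m]))
im,d,T,K=load('top2'); P=cloud(d,T,K)*1000;X,Y,Z=[P[...,i] for i in range(3)]
hsv=cv2.cvtColor(im,cv2.COLOR_RGB2HSV)
rect((Z>86)&(Z<96)&(X>660)&(X<720)&(Y<110)&(Y>0),'fix t'); 
m=(abs(Z-238)<8)&(hsv[...,1]>70)&(X>600)&(X<700)&(Y<130)&(Y>-30)
if m.sum()>5: rect(m,'bus t')
plan([650,52,97],-0.5)
E
```

```text
bus top 26803 [650.1  82. ] [112.9  50.2] 86.86 z 232.7 x [627.  669.7] y [ 29.5 116.8]
fix 566 [700.2  55.7] [13.1 79.7] 6.61 z 90.8 x [690.9 702.5] y [16.9 94.7]
mov 1232 [591.6  57.6] [80.8 21.9] 81.91 z 90.8 x [585.3 605.6] y [18.1 96.3]
handle 2255 [502.   59.5] [18.4 58.9] 87.15 z 128.2 x [475.7 530.9] y [50.5 67.2]
170 [628.4 667.6] 117.0472065022496
200 [627.9 679.7] 116.87524928984055
225 [626.9 669.8] 79.42264282172845
  return _methods._mean(a, axis=axis, dtype=dtype,
  ret = ret.dtype.type(ret / rcount)
Traceback (most recent call last):
IndexError: index -1 is out of bounds for axis 0 with size 0
```

Request:
step_arm --pt "-4 2 2 0 0 0.2 255" --pt "30 2 2 0 0 0.2 255" --pt "60 2 2 0 0 0.2 255" --pt "80 2 2 0 0 0.2 255" --pt "90 2 2 0 0 0.2 255" --pt "90 2 2 0 0 0.2 255"

```text
time_s: 6.25
eef_pos: [0.6509, 0.0511, 0.1085]
eef_rot: [0.498, 0.504, 0.497, -0.501]
wrist_force: [0.2, 0.0, -1.5]
opening: 0.508
```

```bash
python3 - <<'E'
from h import *
plan([650,53.7,97],-0.5)
E
```

```text
shift [11.5 -1.  -2.6] turn [-0.03 -0.09 -0.22] q [-0.1   0.47  1.49  0.    1.17 -0.1 ] t 6.25 F [ 0.2  0.  -1.5] pos [650.9  51.1 108.5] open 0.508
```

Request:
step_arm --pt "3 -1 -2 0 0 -0.2 255" --pt "6 -1 -2 0 0 -0.2 255" --pt "8 -1 -2 0 0 -0.2 255" --pt "10 -1 -2 0 0 -0.2 255" --pt "11 -1 -2 0 0 -0.2 255" --pt "11 -1 -2 0 0 -0.2 255"

```text
time_s: 7.0
eef_pos: [0.65, 0.0535, 0.0976]
eef_rot: [0.498, 0.503, 0.498, -0.502]
wrist_force: [-0.0, 0.9, -2.3]
opening: 0.508
```

```bash
python3 - <<'E'
from h import *
plan([650,53.3,97],-0.5)
E
```

```text
shift [0.6 0.  0.2] turn [-0.01 -0.09 -0.03] q [-0.1   0.48  1.5   0.    1.16 -0.09] t 7.0 F [-0.   0.9 -2.3] pos [650.   53.5  97.6] open 0.508
```

Request:
step_arm --pt "0.7 0 0 0 0 0 255" --pt "1.2 0 0 0 0 0 255" --pt "1.2 0 0 0 0 0 255"

```text
time_s: 7.38
eef_pos: [0.6501, 0.0536, 0.0968]
eef_rot: [0.498, 0.503, 0.498, -0.502]
wrist_force: [-1.9, 0.8, 0.1]
opening: 0.513
```

Request:
step_arm --pt "0.5 0 0 0 0 0 255" --pt "0.5 0 0 0 0 0 110" --pt "0.5 0 0 0 0 0 80" --pt "0.5 0 0 0 0 0 40" --pt "0 0 0 0 0 0 20" --pt "-30 0 0 0 0 0 20" --pt "-80 0 0 0 0 0 20" --pt "-130 0 0 0 0 0 20" --pt "-130 0 0 0 0 0 20"

```text
time_s: 8.5
eef_pos: [0.653, 0.053, 0.2326]
eef_rot: [0.5, 0.505, 0.495, -0.499]
wrist_force: [0.0, -0.5, -0.4]
opening: 0.921
```

```bash
python3 - <<'E'
from h import *
snap('wrist','w3'); snap('scene','s3')
for n in('w3','s3'):
    im,d,T,K=load(n); P=cloud(d,T,K)*1000;X,Y,Z=[P[...,i] for i in range(3)]
    def rect(m,t):
        q=P[m]
        if len(q)<8: return print(t,'none')
        r=cv2.minAreaRect(q[:,:2].astype(np.float32)); print(n,t,len(q),np.array(r[0]).round(1),np.array(r[1]).round(1),round(r[2],2),'z',np.median(q[:,2]).round(1),'x',np.percentile(q[:,0],[1,99]).round(1),'y',np.percentile(q[:,1],[1,99]).round(1))
    hsv=cv2.cvtColor(im,cv2.COLOR_RGB2HSV)
    rect((abs(Z-135)<5)&(hsv[...,1]>70)&(X>600)&(X<700)&(Y>-60)&(Y<150),'bus')
    rect((Z>86)&(Z<96)&(X>676)&(X<720)&(Y<110)&(Y>0),'fix'); rect((Z>84)&(Z<95)&(X>580)&(X<616)&(Y<110)&(Y>0),'mov')
    rect((Z>115)&(Z<140)&(X<520)&(X>430)&(Y>0)&(Y<90),'handle')
plan([475,53.5,200],90)
E
```

```text
w3 bus 8363 [650.7  55.8] [118.8  43.9] 89.3 z 133.8 x [629.3 672.1] y [ -1.6 114.5]
w3 fix 2439 [689.8  55.4] [79.2 25.2] 89.22 z 90.8 x [677.2 702. ] y [16.4 94.7]
w3 mov 2535 [596.8  56.6] [79.8 33.3] 89.11 z 90.8 x [588.3 613.6] y [17.6 96.1]
w3 handle 1540 [487.7  59.6] [14.9 64.2] 88.45 z 128.4 x [458.3 518.6] y [52.5 66.5]
s3 bus 554 [650.   54.4] [123.5  44.4] 89.5 z 134.4 x [629.2 671.7] y [ -6.3 112. ]
s3 fix 217 [689.3  54. ] [82.8 25.1] 88.73 z 91.5 x [677.  702.2] y [12.9 92. ]
s3 mov 214 [599.1  54.2] [83.6 28.5] 88.33 z 91.3 x [588.2 613.2] y [13.9 94.7]
s3 handle 125 [485.9  55.8] [67.5 16.3] 0.88 z 127.9 x [453.2 518.5] y [48.2 63.7]
shift [  26.5 -175.1    1.4] turn [-9.051e+01  2.000e-02 -1.500e-01] q [-0.1   0.35  1.4   0.    1.38 -0.09] t 8.6 F [-0.6 -1.3 -0.4] pos [650.1  53.3 226.9] open 0.924
```

View pics/w3.png

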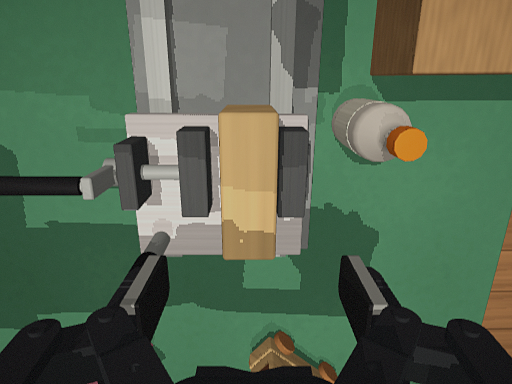

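The bus stands upright between the jaws at (248,183), aligned with both within about 1 mm, and the glue is untouched. Next is the crank.

Request:
step_arm --pt "10 -20 0 -10 0 0 20" --pt "20 -40 -1 -20 0 0 20" --pt "27 -60 -2 -30 0 0 20" --pt "27 -80 -3 -40 0 0 20" --pt "27 -100 -3 -50 0 0 60" --pt "27 -120 -3 -60 0 0 60" --pt "27 -140 -3 -70 0 0 60" --pt "27 -160 -3 -80 0 0 80" --pt "27 -178 -3 -90 0 0 80" --pt "27 -178 -3 -91.3 0 0 80"

```text
time_s: 9.85
eef_pos: [0.4702, 0.0582, 0.1976]
eef_rot: [0.706, -0.004, 0.708, 0.005]
wrist_force: [0.4, -0.3, -0.5]
opening: 0.683
```

```bash
python3 - <<'E'
from h import *
plan([472,56.5,104],89.2)
E
```

```text
shift [93.6 -1.9  2. ] turn [ 1.57 -0.14 -0.12] q [-0.13 -0.01  1.89  0.    1.27 -1.71] t 9.85 F [ 0.4 -0.3 -0.5] pos [470.2  58.2 197.6] open 0.683
```

Request:
step_arm --pt "40 -1 2 0 0 0 80" --pt "70 -1 2 0 0 0 80" --pt "88 -1 2 0 0 0 80" --pt "94 -1 2 0 0 0 80" --pt "94 -1 2 0 0 0 80" --pt "94 -1 2 0 0 0 255" --pt "94 -1 2 0 0 0 255" --pt "94 -1 2 0 0 0 255" --pt "94 -1 2 0 0 0 255" --pt "94 -1 2 0 0 0 255"

```text
time_s: 11.1
eef_pos: [0.4746, 0.0572, 0.1061]
eef_rot: [0.708, -0.004, 0.706, 0.005]
wrist_force: [-1.8, 1.1, 6.3]
opening: 0.163
```

```bash
python3 - <<'E'
from h import *
plan([472,56.5,104],89.2)
# circle offsets from a0 (deg): tx=-dz, ty=dy
a0=-3; r=45
for k in range(0,37):
    a=np.radians(a0+15*k); print(a0+15*k, [round(-r*(np.cos(a)-np.cos(np.radians(a0))),1), round(-r*(np.sin(a)-np.sin(np.radians(a0))),1)])if k<25 else 0
E
```

```text
shift [ 2.1 -0.7 -2.6] turn [ 1.57  0.12 -0.1 ] q [-0.13  0.12  1.95  0.    1.06 -1.72] t 11.1 F [-1.8  1.1  6.3] pos [474.6  57.2 106.1] open 0.163
-3 [np.float64(-0.0), np.float64(-0.0)]
12 [np.float64(0.9), np.float64(-11.7)]
27 [np.float64(4.8), np.float64(-22.8)]
42 [np.float64(11.5), np.float64(-32.5)]
57 [np.float64(20.4), np.float64(-40.1)]
72 [np.float64(31.0), np.float64(-45.2)]
87 [np.float64(42.6), np.float64(-47.3)]
102 [np.float64(54.3), np.float64(-46.4)]
117 [np.float64(65.4), np.float64(-42.5)]
132 [np.float64(75.0), np.float64(-35.8)]
147 [np.float64(82.7), np.float64(-26.9)]
162 [np.float64(87.7), np.float64(-16.3)]
177 [np.float64(89.9), np.float64(-4.7)]
192 [np.float64(89.0), np.float64(7.0)]
207 [np.float64(85.0), np.float64(18.1)]
222 [np.float64(78.4), np.float64(27.8)]
237 [np.float64(69.4), np.float64(35.4)]
252 [np.float64(58.8), np.float64(40.4)]
267 [np.float64(47.3), np.float64(42.6)]
282 [np.float64(35.6), np.float64(41.7)]
297 [np.float64(24.5), np.float64(37.7)]
312 [np.float64(14.8), np.float64(31.1)]
327 [np.float64(7.2), np.float64(22.2)]
342 [np.float64(2.1), np.float64(11.6)]
357 [np.float64(-0.0), np.float64(0.0)]
```

Request:
step_arm --pt "1 -11.7 0 0.5 0 0 255" --pt "4.8 -22.8 0 1 0 0 255" --pt "11.5 -32.5 0 1.5 0 0 255" --pt "20.4 -40 0 1.5 0 0 255" --pt "31 -45.2 0 1.5 0 0 255" --pt "42.6 -47.3 0 1.5 0 0 255"

```text
time_s: 11.85
eef_pos: [0.4739, 0.0107, 0.0617]
eef_rot: [0.707, 0.006, 0.707, -0.003]
wrist_force: [-1.1, 9.8, 2.6]
opening: 0.161
```

```bash
python3 - <<'E'
from h import *
plan([472,56.5,104],89.2)
E
```

```text
shift [-42.1  45.9  -2.5] turn [ 0.06 -0.05 -0.22] q [-0.23  0.19  1.98  0.    0.97 -1.79] t 11.85 F [-1.1  9.8  2.6] pos [473.9  10.7  61.7] open 0.161
```

Request:
step_arm --pt "11.6 2.3 0 0 0 0 255" --pt "22.5 6.8 0 0 0 0 255" --pt "31.8 14 0 0 0 0 255" --pt "39 23.3 0 0 0 0 255" --pt "43.5 34.2 0 0 0 0 255" --pt "45 45.8 0 0 0 0 255"

```text
time_s: 12.6
eef_pos: [0.4746, 0.0559, 0.0164]
eef_rot: [0.707, 0.005, 0.707, -0.004]
wrist_force: [-0.5, -3.3, -5.2]
opening: 0.163
```

```bash
python3 - <<'E'
from h import *
plan([472,56.5,104],89.2)
E
```

```text
shift [-87.5   0.7  -2.6] turn [ 0.09 -0.04 -0.05] q [-0.13  0.29  1.98  0.    0.87 -1.69] t 12.6 F [-0.5 -3.3 -5.2] pos [474.6  55.9  16.4] open 0.163
```

Request:
step_arm --pt "-1.5 11.6 0 0 0 0 255" --pt "-6 22.5 0 0 0 0 255" --pt "-13.2 31.8 0 0 0 0 255" --pt "-22.5 39 0 0 0 0 255" --pt "-33.4 43.5 0 0 0 0 255" --pt "-45 45 0 0 0 0 255" --pt "-56.6 43.5 0 0 0 0 255" --pt "-67.5 39 0 0 0 0 255" --pt "-76.8 31.8 0 0 0 0 255" --pt "-84 22.5 0 0 0 0 255"

```text
time_s: 13.85
eef_pos: [0.475, 0.0766, 0.1019]
eef_rot: [0.707, 0.004, 0.707, -0.005]
wrist_force: [1.4, -6.9, -21.6]
opening: 0.162
```

```bash
python3 - <<'E'
from h import *
plan([472,56.5,104],89.2)
E
```

```text
shift [ -2.1 -20.1  -2.7] turn [ 0.09 -0.    0.04] q [-0.09  0.14  1.95 -0.    1.06 -1.65] t 13.85 F [  1.4  -6.9 -21.6] pos [475.   76.6 101.9] open 0.162
```

Request:
step_arm --pt "-2 -10.9 0 0 0 0 255" --pt "-3.5 -22.5 0 0 0 0 255" --pt "-2 -34 0 0 0 0 255" --pt "2.5 -45 0 0 0 0 255" --pt "9.7 -54.3 0 0 0 0 255"

```text
time_s: 14.48
eef_pos: [0.4742, 0.0236, 0.093]
eef_rot: [0.707, 0.005, 0.707, -0.004]
wrist_force: [-8.1, 6.3, -1.1]
opening: 0.163
```

```bash
python3 - <<'E'
from h import *
plan([472,56.5,104],89.2)
E
```

```text
shift [-10.9  32.9  -2.6] turn [ 0.08 -0.03 -0.12] q [-0.2   0.14  1.97  0.    1.04 -1.76] t 14.475 F [-8.1  6.3 -1.1] pos [474.2  23.6  93. ] open 0.163
```

Request:
step_arm --pt "9.3 -7 0 0 0 0 255" --pt "20.2 -11.5 0 0 0 0 255" --pt "26 -12.5 0 0 0 0 255" --pt "26 -12.5 0 0 0 0 255"

```text
time_s: 14.98
eef_pos: [0.474, 0.011, 0.0663]
eef_rot: [0.707, 0.005, 0.707, -0.004]
wrist_force: [-6.4, 1.0, -4.2]
opening: 0.165
```

```bash
python3 - <<'E'
from h import *
plan([472,56.5,104],89.2)
E
```

```text
shift [-37.6  45.5  -2.6] turn [ 0.07 -0.06 -0.09] q [-0.23  0.19  1.98  0.    0.98 -1.79] t 14.975 F [-6.4  1.  -4.2] pos [474.   11.   66.3] open 0.165
```

Request:
step_arm --pt "4 -0.3 0 0 0 0 255" --pt "8 -0.2 0 0 0 0 255" --pt "12 0.5 0 0 0 0 255"

```text
time_s: 15.35
eef_pos: [0.4741, 0.0111, 0.0552]
eef_rot: [0.707, 0.005, 0.708, -0.004]
wrist_force: [-13.7, -1.9, 10.3]
opening: 0.168
```

Request:
step_arm --pt "4 1 0 0 0 0 255" --pt "4 1 0 0 0 0 255"

```text
time_s: 15.6
eef_pos: [0.4741, 0.0118, 0.0515]
eef_rot: [0.707, 0.004, 0.708, -0.004]
wrist_force: [-12.0, -3.3, 9.3]
opening: 0.165
```

Request:
step_arm --pt "2 0.6 -1 0 0 0 255" --pt "4 1.4 -2 0 0 0 255" --pt "4 1.4 -2 0 0 0 255"

```text
time_s: 15.98
eef_pos: [0.4742, 0.0125, 0.0489]
eef_rot: [0.708, 0.004, 0.706, -0.005]
wrist_force: [-11.0, -5.0, 13.6]
opening: 0.165
```

Request:
step_arm --pt "2 0.8 0 0 0 0 255" --pt "4 1.8 0 0 0 0 255" --pt "4 1.8 0 0 0 0 255"

```text
time_s: 16.35
eef_pos: [0.4742, 0.0137, 0.0452]
eef_rot: [0.708, 0.003, 0.706, -0.005]
wrist_force: [-13.9, -7.9, 18.6]
opening: 0.162
```

Request:
step_arm --pt "0 0 0 0 0 0 200" --pt "0 0 0 0 0 0 80" --pt "0 0 0 0 0 0 60" --pt "0 0 0 0 0 0 60" --pt "-30 0 -3 0 0 0 60" --pt "-80 0 -3 0 0 0 60" --pt "-130 0 -3 0 0 0 60" --pt "-150 0 -3 0 0 0 60" --pt "-150 0 -3 0 0 0 60"

```text
time_s: 17.48
eef_pos: [0.4712, 0.0158, 0.1938]
eef_rot: [0.709, 0.005, 0.705, -0.004]
wrist_force: [0.5, -0.1, -0.9]
opening: 0.766
```

```bash
python3 - <<'E'
from h import *
snap('scene','s4'); snap('wrist','w4'); snap('top','t4')
for n in('s4','t4'):
    im,d,T,K=load(n); P=cloud(d,T,K)*1000;X,Y,Z=[P[...,i] for i in range(3)]
    def rect(m,t):
        q=P[m]
        if len(q)<8: return print(t,'none')
        r=cv2.minAreaRect(q[:,:2].astype(np.float32)); print(n,t,len(q),np.array(r[0]).round(1),np.array(r[1]).round(1),round(r[2],2),'z',np.median(q[:,2]).round(1),'x',np.percentile(q[:,0],[1,99]).round(1),'y',np.percentile(q[:,1],[1,99]).round(1))
    hsv=cv2.cvtColor(im,cv2.COLOR_RGB2HSV)
    rect((abs(Z-135)<5)&(hsv[...,1]>70)&(X>600)&(X<700)&(Y>-60)&(Y<150),'bus')
    rect((Z>86)&(Z<96)&(X>679)&(X<720)&(Y<110)&(Y>0),'fix'); rect((Z>86)&(Z<96)&(X>590)&(X<640)&(Y<110)&(Y>0),'mov')
    rect((Z>45)&(Z<85)&(X<518)&(X>430)&(Y>-20)&(Y<40),'handle')
    rect((X>530)&(X<580)&(Y>-60)&(Y<5)&(Z>125)&(Z<140),'post')
plan([556.5,-24.5,180],89.2)
a=cv2.imread('pics/s4.png')[90:260,210:400]
cv2.imwrite('pics/crop4.png',np.hstack([cv2.resize(a,(400,358)),cv2.resize(cv2.imread('pics/w4.png'),(400,358))]))
E
```

```text
s4 bus 552 [654.6  51.8] [121.5  44.5] 88.98 z 134.5 x [633.4 676.7] y [ -6.9 109.8]
s4 fix 203 [691.   52.3] [23.1 80.8] 0.31 z 91.5 x [679.5 702.2] y [12.9 90.2]
s4 mov 108 [611.2  53.4] [22.5 82.9] 3.6 z 91.2 x [606.9 624.5] y [12.8 94.8]
s4 handle 113 [484.6  10.8] [16.5 65.2] 89.86 z 81.0 x [452.6 517. ] y [ 2.7 18. ]
s4 post 46 [555.7 -26. ] [20.8 19.7] 56.2 z 131.3 x [546.6 565.4] y [-36. -15.]
t4 bus 634 [655.8  53.1] [118.4  45.1] 89.29 z 134.2 x [633.9 677.7] y [ -5.6 111.3]
t4 fix 87 [696.8  51.9] [76.3 10.7] 89.24 z 91.5 x [691.4 702.2] y [13.8 89.9]
t4 mov 24 [631.7  23.5] [43.1  5.5] 88.87 z 92.5 x [628.8 634.6] y [ 2.5 44.4]
handle none
post none
shift [ 10.3 -39.6  88.1] turn [ 0.09 -0.08 -0.12] q [-0.22 -0.02  1.91  0.    1.25 -1.78] t 17.625 F [ 0.4 -0.8 -1.5] pos [468.9  16.2 190.5] open 0.765
```

View pics/crop4.png

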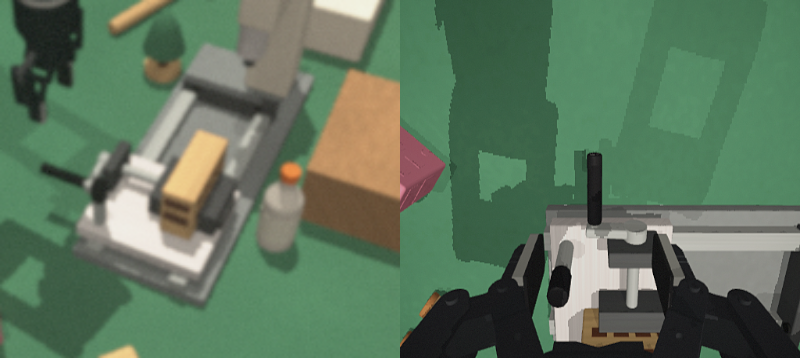

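The bus stands in the vise with both jaws on it, and the handle is at the horizontal, at (595,190) in the right crop. I want to see how far the crank eased back before moving on.

```bash
python3 - <<'E'
from h import *
for n in('w4','s4','w3','s3','scene0'):
    im,d,T,K=load(n); P=cloud(d,T,K)*1000;X,Y,Z=[P[...,i] for i in range(3)]
    m=(X>458)&(X<512)&(Y>-15)&(Y<90)&(Z>50)&(Z<140)
    q=P[m]; 
    print(n,len(q),'z pct',np.percentile(q[:,2],[5,50,90,97]).round(1),'y',np.percentile(q[:,1],[3,50,97]).round(1))
    m=(Z>84)&(Z<95)&(X>585)&(X<660)&(Y<110)&(Y>0)&(cv2.cvtColor(im,cv2.COLOR_RGB2HSV)[...,1]<60)
    print('   mov x',np.percentile(X[m],[1,3,97,99]).round(1))
plan([475,10.5,150],89.2)
E
```

```text
w4 1177 z pct [75.7 81.1 82.5 82.9] y [ 4.2 11.9 19.4]
   mov x [599.  606.9 631.9 632.8]
s4 99 z pct [74.  81.1 84.3 85.6] y [ 3.1  7.1 15.6]
   mov x [586.4 587.4 621.1 622.4]
w3 1317 z pct [123.5 128.5 130.  130.5] y [52.9 61.  66.3]
   mov x [588.7 589.3 613.1 613.6]
s3 99 z pct [120.5 128.  131.1 132.2] y [49.  53.4 62.8]
   mov x [588.5 588.9 612.3 612.7]
scene0 99 z pct [120.4 128.  131.6 132.4] y [49.2 53.3 62.8]
   mov x [588.2 588.5 612.8 613.3]
shift [40.5 -5.7  6.2] turn [ 0.09 -0.08 -0.12] q [-0.22 -0.02  1.91  0.    1.25 -1.78] t 17.625 F [ 0.4 -0.8 -1.5] pos [468.9  16.2 190.5] open 0.765
```

Request:
step_arm --pt "40 -5 5 0 0 0 80" --pt "80 -5 5 0 0 0 80" --pt "110 -5 5 0 0 0 80" --pt "128 -5 5 0 0 0 80" --pt "132 -5 5 0 0 0 80" --pt "132 -5 5 0 0 0 255" --pt "132 -5 5 0 0 0 255" --pt "132 -5 5 0 0 0 255" --pt "132 -5 5 0 0 0 255" --pt "132 -5 5 0 0 0 255"

```text
time_s: 18.88
eef_pos: [0.4754, 0.0114, 0.0607]
eef_rot: [0.708, 0.005, 0.706, -0.004]
wrist_force: [-0.1, 3.9, 6.2]
opening: 0.162
```

Request:
step_arm --pt "2 0 0 0 0 0 255" --pt "4 0.1 0 0 0 0 255" --pt "4 0.1 0 0 0 0 255"

```text
time_s: 19.25
eef_pos: [0.4754, 0.0117, 0.0568]
eef_rot: [0.708, 0.005, 0.706, -0.004]
wrist_force: [-1.0, 6.2, 9.5]
opening: 0.159
```

Request:
step_arm --pt "2 0.3 0 0 0 0 255" --pt "4 0.7 0 0 0 0 255" --pt "4 0.7 0 0 0 0 255"

```text
time_s: 19.62
eef_pos: [0.4755, 0.0123, 0.0533]
eef_rot: [0.708, 0.005, 0.706, -0.004]
wrist_force: [-2.9, 6.4, 12.9]
opening: 0.166
```

Request:
step_arm --pt "2 0.5 0 0 0 0 255" --pt "4 1.2 0 0 0 0 255" --pt "4 1.2 0 0 0 0 255"

```text
time_s: 20.0
eef_pos: [0.4755, 0.0133, 0.0497]
eef_rot: [0.708, 0.005, 0.706, -0.004]
wrist_force: [-5.8, 4.7, 18.0]
opening: 0.163
```

Request:
step_arm --pt "2 0.8 0 0 0 0 255" --pt "4 1.7 0 0 0 0 255" --pt "4 1.7 0 0 0 0 255"

```text
time_s: 20.38
eef_pos: [0.4756, 0.0145, 0.0462]
eef_rot: [0.708, 0.004, 0.706, -0.004]
wrist_force: [-9.0, 2.3, 22.7]
opening: 0.161
```

Request:
step_arm --pt "0 0 0 0 0 0 80" --pt "0 0 0 0 0 0 60" --pt "0 0 0 0 0 0 60" --pt "0 0 0 0 0 0 60" --pt "-30 0 -3 0 0 0 60" --pt "-80 0 -3 0 0 0 60" --pt "-130 0 -3 0 0 0 60" --pt "-150 0 -3 0 0 0 60" --pt "-150 0 -3 0 0 0 60"

```text
time_s: 21.5
eef_pos: [0.4729, 0.0144, 0.1955]
eef_rot: [0.709, 0.005, 0.705, -0.004]
wrist_force: [-0.6, -0.1, -0.2]
opening: 0.764
```

```bash
python3 - <<'E'
from h import *
snap('wrist','w5'); snap('scene','s5')
for n in('w5','s5'):
    im,d,T,K=load(n); P=cloud(d,T,K)*1000;X,Y,Z=[P[...,i] for i in range(3)]
    m=(X>458)&(X<512)&(Y>-15)&(Y<90)&(Z>50)&(Z<140)
    q=P[m]; 
    print(n,len(q),'z pct',np.percentile(q[:,2],[5,50,90,97]).round(1),'y',np.percentile(q[:,1],[3,50,97]).round(1))
    m=(X>530)&(X<580)&(Y>-60)&(Y<5)&(Z>125)&(Z<140)
    if m.any(): print('post',np.median(P[m],0).round(1))
    m=(abs(Z-135)<5)&(cv2.cvtColor(im,cv2.COLOR_RGB2HSV)[...,1]>70)&(X>600)&(X<700)&(Y>-60)&(Y<150)
    if m.any(): print('bus',np.percentile(P[m],[2,98],axis=0).round(1).tolist())
plan([556,-26.5,170],89.2)
E
```

```text
w5 1140 z pct [78.4 82.3 83.8 84.4] y [ 4.  11.4 18.6]
post [552.9 -24.1 130.4]
s5 100 z pct [75.5 81.8 85.3 86.2] y [ 2.7  6.9 14.6]
post [556.3 -27.3 130.7]
bus [[634.2, -6.0, 130.8], [676.1, 109.2, 137.5]]
shift [ 22.8 -40.2  85.4] turn [ 0.09 -0.03 -0.1 ] q [-0.22 -0.02  1.9   0.    1.26 -1.78] t 21.6 F [ 0.   0.3 -0.5] pos [471.1  14.7 192.9] open 0.763
```

The handle has returned to about 92°. Either the opening pads drag it back, or the earlier force readings contained pad preload. I'll press it down from above with shut fingertips, which gives a clean force reading and no drag on release.

Request:
step_arm --pt "0 -3 2 0 0 0 255" --pt "30 -3 2 0 0 0 255" --pt "60 -3 2 0 0 0 255" --pt "80 -3 2 0 0 0 255" --pt "95 -3 2 0 0 0 255" --pt "103 -3 2 0 0 0 255" --pt "106 -3 2 0 0 0 255" --pt "106 -3 2 0 0 0 255"

```text
time_s: 22.6
eef_pos: [0.4741, 0.0117, 0.0883]
eef_rot: [0.708, 0.005, 0.707, -0.004]
wrist_force: [0.3, -0.3, -0.1]
opening: -0.001
```

Request:
step_arm --pt "2 0 0 0 0 0 255" --pt "4 0 0 0 0 0 255" --pt "6 0 0 0 0 0 255" --pt "6 0 0 0 0 0 255"

```text
time_s: 23.1
eef_pos: [0.4742, 0.0116, 0.0825]
eef_rot: [0.708, 0.005, 0.706, -0.004]
wrist_force: [-0.6, 1.2, 3.8]
opening: -0.0
```

Request:
step_arm --pt "2 0 0 0 0 0 255" --pt "4 0 0 0 0 0 255" --pt "4 0 0 0 0 0 255"

```text
time_s: 23.48
eef_pos: [0.4743, 0.0116, 0.0788]
eef_rot: [0.708, 0.005, 0.706, -0.004]
wrist_force: [-2.9, -0.9, 7.9]
opening: 0.002
```

Request:
step_arm --pt "2 0.4 0 0 0 0 255" --pt "4 0.8 0 0 0 0 255" --pt "4 0.8 0 0 0 0 255"

```text
time_s: 23.85
eef_pos: [0.4743, 0.0123, 0.0752]
eef_rot: [0.708, 0.005, 0.707, -0.004]
wrist_force: [-3.6, -0.2, 13.4]
opening: -0.002
```

Request:
step_arm --pt "1 0.3 0 0 0 0 255" --pt "2 0.6 0 0 0 0 255" --pt "2 0.6 0 0 0 0 255"

```text
time_s: 24.22
eef_pos: [0.4744, 0.0128, 0.0736]
eef_rot: [0.708, 0.004, 0.707, -0.004]
wrist_force: [-6.6, -0.9, 17.2]
opening: 0.003
```

```bash
cat > hz.py <<'E'
from h import *
def hz(n):
    im,d,T,K=load(n); P=cloud(d,T,K)*1000;X,Y,Z=[P[...,i] for i in range(3)]
    m=(X>485)&(X<512)&(Y>-25)&(Y<90)&(Z>40)&(Z<140); m&=im.max(-1)<75
    q=P[m]; print(n,len(q),'z',np.percentile(q[:,2],[5,50,90,97]).round(1),'y',np.percentile(q[:,1],[3,50,97]).round(1),'time',ctrl.get_obs()['time_s'])
E
python3 - <<'E'
from hz import *
snap('scene','s6'); hz('s5'); hz('s6')
cv2.imwrite('pics/crop6.png',cv2.resize(cv2.imread('pics/s6.png')[100:230,210:340],(600,600),interpolation=cv2.INTER_CUBIC))
E
```

```text
s5 41 z [76.5 82.2 85.9 86.9] y [ 2.9  5.7 12. ] time 24.275
s6 76 z [ 66.3  75.7 131.9 137.5] y [-16.3   8.3  41.8] time 24.275
```

View pics/crop6.png

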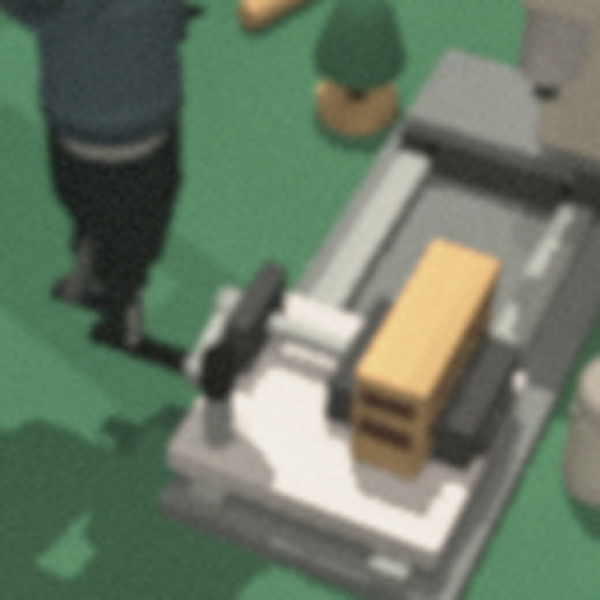

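The fingertips press on the handle at about (150,350), both jaws are on the bus and it stands upright. The force is 17 N, above the 10–15 N that counts as tight. I'll lift off and see where the handle rests.

Request:
step_arm --pt "-2 0 0 0 0 0 255" --pt "-4 0 0 0 0 0 255" --pt "-6 0 0 0 0 0 255"

```text
time_s: 24.65
eef_pos: [0.4743, 0.0129, 0.0788]
eef_rot: [0.708, 0.005, 0.706, -0.004]
wrist_force: [-1.9, -0.7, 5.8]
opening: 0.001
```

Request:
step_arm --pt "-3 0 0 0 0 0 255" --pt "-10 0 0 0 0 0 255" --pt "-50 0 0 0 0 0 255" --pt "-100 0 0 0 0 0 255" --pt "-120 0 0 0 0 0 100" --pt "-120 0 0 0 0 0 100"

```text
time_s: 25.4
eef_pos: [0.4747, 0.0128, 0.1996]
eef_rot: [0.709, 0.005, 0.706, -0.004]
wrist_force: [-0.2, 0.1, 0.0]
opening: 0.416
```

```bash
python3 - <<'E'
from hz import *
snap('scene','s7'); hz('s7'); snap('wrist','w7'); hz('w5'); hz('w7')
plan([556,-26.5,170],89.2)
E
```

```text
s7 44 z [75.5 80.7 82.9 83.5] y [ 2.1  6.7 14. ] time 25.45
w5 533 z [78.7 82.4 83.8 84.4] y [ 4.1 11.6 18.5] time 25.5
w7 527 z [77.2 81.1 82.4 83.1] y [ 4.4 11.4 19. ] time 25.5
shift [ 26.9 -38.7  83.5] turn [ 0.09 -0.04 -0.11] q [-0.22 -0.02  1.89  0.    1.27 -1.78] t 25.5 F [-0.3 -0.9  0. ] pos [473.   13.2 197. ] open 0.588
```

The handle rests at the same place after each let-go, about 93° plus one turn, where the spring load balances the friction. Peak force was 17 N, so the clamp is tight. Next I'll push the post from its -y side with shut fingers.

Request:
step_arm --pt "0 -50 42 0 0 0 255" --pt "0 -100 84 0 0 0 255" --pt "20 -100 84 0 0 0 255" --pt "60 -100 84 0 0 0 255" --pt "90 -100 84 0 0 0 255" --pt "95 -100 84 0 0 0 255" --pt "95 -100 84 0 0 0 255"

```text
time_s: 26.38
eef_pos: [0.5561, -0.0877, 0.1024]
eef_rot: [0.707, 0.005, 0.707, -0.004]
wrist_force: [0.5, -0.1, 0.1]
opening: -0.0
```

Request:
step_arm --pt "0 10 0 0 0 0 255" --pt "0 20 0 0 0 0 255" --pt "0 30 0 0 0 0 255" --pt "0 40 0 0 0 0 255" --pt "0 50 0 0 0 0 255" --pt "0 60 0 0 0 0 255"

```text
time_s: 27.12
eef_pos: [0.5575, -0.0298, 0.1035]
eef_rot: [0.708, 0.003, 0.707, -0.005]
wrist_force: [-1.4, -12.2, 0.2]
opening: -0.001
```

Request:
step_arm --pt "0 12 0 0 0 0 255" --pt "0 24 0 0 0 0 255" --pt "0 36 0 0 0 0 255" --pt "0 48 0 0 0 0 255" --pt "0 60 0 0 0 0 255" --pt "0 72 0 0 0 0 255" --pt "0 84 0 0 0 0 255" --pt "0 96 0 0 0 0 255" --pt "0 108 0 0 0 0 255" --pt "0 118 0 0 0 0 255"

```text
time_s: 28.38
eef_pos: [0.5592, 0.0884, 0.1035]
eef_rot: [0.708, 0.003, 0.706, -0.005]
wrist_force: [-0.6, -10.9, -0.2]
opening: -0.002
```

```bash
python3 - <<'E'
from h import *
snap('top','t8')
im,d,T,K=load('t8'); P=cloud(d,T,K)*1000;X,Y,Z=[P[...,i] for i in range(3)]
for t,m in(('plate',(abs(Z-55)<3)&(X>580)&(X<700)&(Y>-60)&(Y<300)),('bus',(abs(Z-135)<4)&(X>625)&(X<685)&(Y>-20)&(Y<320)),('stop',(abs(Z-52)<2)&(X>560)&(X<700)&(Y>270)&(Y<330))):
    print(t,m.sum(),np.percentile(Y[m],[1,99]).round(1),np.percentile(X[m],[1,99]).round(1)) if m.any() else 0
plan([556,124,102],89.2)
E
```

```text
plate 119 [177.1 296.8] [580.8 692.1]
stop 88 [279.8 297.3] [598.7 693.2]
shift [ 1.5 33.8 -3.5] turn [0.11 0.1  0.02] q [-0.05  0.31  1.73 -0.    1.1  -1.61] t 28.425 F [ 0.8 -1.2  0.1] pos [559.1  90.2 103.5] open 0.002
```

Request:
step_arm --pt "0 5 0 0 0 0 255" --pt "0 10 0 0 0 0 255" --pt "0 15 0 0 0 0 255" --pt "0 20 0 0 0 0 255" --pt "0 24 0 0 0 0 255"

```text
time_s: 29.05
eef_pos: [0.5594, 0.1125, 0.1035]
eef_rot: [0.708, 0.004, 0.707, -0.005]
wrist_force: [0.3, -9.9, 0.5]
opening: -0.003
```

Request:
step_arm --pt "0 3 0 0 0 0 255" --pt "0 6 0 0 0 0 255"

```text
time_s: 29.3
eef_pos: [0.5595, 0.1184, 0.1035]
eef_rot: [0.708, 0.004, 0.707, -0.005]
wrist_force: [1.4, -9.3, 1.0]
opening: -0.002
```

Request:
step_arm --pt "0 2 0 0 0 0 255" --pt "0 4 0 0 0 0 255"

```text
time_s: 29.55
eef_pos: [0.5596, 0.1224, 0.1035]
eef_rot: [0.708, 0.004, 0.707, -0.005]
wrist_force: [1.1, -10.6, 0.1]
opening: 0.001
```

Request:
step_arm --pt "0 1.5 0 0 0 0 255" --pt "0 3 0 0 0 0 255"

```text
time_s: 29.8
eef_pos: [0.5596, 0.1254, 0.1035]
eef_rot: [0.708, 0.004, 0.707, -0.005]
wrist_force: [1.2, -8.5, 0.1]
opening: -0.001
```

Request:
step_arm --pt "0 1 0 0 0 0 255" --pt "0 2 0 0 0 0 255"

```text
time_s: 30.05
eef_pos: [0.5597, 0.1274, 0.1035]
eef_rot: [0.708, 0.004, 0.706, -0.005]
wrist_force: [1.3, -8.7, 0.5]
opening: 0.001
```

Request:
step_arm --pt "0 1 0 0 0 0 255" --pt "0 2 0 0 0 0 255"

```text
time_s: 30.3
eef_pos: [0.5597, 0.1292, 0.1035]
eef_rot: [0.708, 0.004, 0.707, -0.005]
wrist_force: [1.4, -13.0, 0.9]
opening: -0.002
```

Request:
step_arm --pt "0 1 0 0 0 0 255" --pt "0 2 0 0 0 0 255" --pt "0 2 0 0 0 0 255"

```text
time_s: 30.68
eef_pos: [0.5597, 0.1293, 0.1035]
eef_rot: [0.707, 0.003, 0.707, -0.006]
wrist_force: [-0.1, -18.8, 1.5]
opening: 0.001
```

Request:
step_arm --pt "0 1 0 0 0 0 255" --pt "0 1 0 0 0 0 255"

```text
time_s: 30.92
eef_pos: [0.5597, 0.1293, 0.1035]
eef_rot: [0.707, 0.002, 0.707, -0.007]
wrist_force: [0.1, -21.8, 1.8]
opening: -0.004
```

The carriage has stopped at TCP y=129.3 while the force climbs to 22 N, so it is hard against the stop. I'll back off, retreat and check.

Request:
step_arm --pt "0 -10 0 0 0 0 255" --pt "0 -40 0 0 0 0 255" --pt "-20 -60 -10 0 0 0 255" --pt "-70 -90 -40 0 0 0 255" --pt "-120 -140 -80 0 0 0 255" --pt "-130 -190 -120 0 0 0 255" --pt "-130 -240 -150 0 0 0 255" --pt "-130 -260 -160 0 0 0 255" --pt "-130 -260 -160 0 0 0 255"

```text
time_s: 32.05
eef_pos: [0.3952, -0.1256, 0.2331]
eef_rot: [0.708, 0.006, 0.706, -0.005]
wrist_force: [0.6, 0.2, -0.3]
opening: -0.002
```

```bash
python3 - <<'E'
from h import *
snap('top','t9'); snap('scene','s9')
for n in('s9','t9'):
    im,d,T,K=load(n); P=cloud(d,T,K)*1000;X,Y,Z=[P[...,i] for i in range(3)]
    sat=cv2.cvtColor(im,cv2.COLOR_RGB2HSV)[...,1]
    for t,m in(('plate',(abs(Z-55)<1.5)&(X>560)&(X<700)&(Y>60)&(Y<340)),('bus',(abs(Z-135)<4)&(sat>70)&(X>625)&(X<700)&(Y>100)&(Y<320)),('stop',(abs(Z-52)<1.5)&(X>560)&(X<700)&(Y>270)&(Y<340)),('handle',(X>458)&(X<512)&(Y>150)&(Y<260)&(Z>40)&(Z<140)),('jaws',(abs(Z-91)<4)&(X>590)&(X<720)&(Y>150)&(Y<300)&(sat<70)),('post',(Z>125)&(Z<136)&(X>540)&(X<575)&(Y>100)&(Y<200))):
        if m.any(): print(n,t,m.sum(),'y',np.percentile(Y[m],[1,50,99]).round(1),'x',np.percentile(X[m],[1,50,99]).round(1),'z',np.percentile(Z[m],[50,97]).round(1))
    # bystander shift
    a=load({'s9':'scene0','t9':'top0'}[n])[0].astype(int)
print(ctrl.get_obs()['time_s'])
cv2.imwrite('pics/fin.png',np.hstack([cv2.resize(cv2.imread('pics/s9.png'),(400,300)),cv2.resize(cv2.imread('pics/t9.png'),(400,300))]))
E
```

```text
s9 plate 507 y [131.4 168.  277.8] x [561.8 605.7 697.7] z [54.9 56.4]
s9 bus 367 y [170.2 218.5 284.1] x [636.4 660.6 679.2] z [134.4 137.3]
s9 stop 38 y [270.6 291.3 300.7] x [562.6 583.5 598.9] z [52.2 53.4]
s9 handle 87 y [179.2 184.8 196. ] x [459.1 485.2 511.3] z [79.7 85.9]
s9 jaws 240 y [189.5 224.7 270.3] x [610.8 687.6 704.3] z [91.1 93.9]
s9 post 39 y [142.1 151.  162.7] x [549.6 558.8 569.2] z [130.5 133.3]
t9 plate 581 y [131.3 175.3 289.3] x [562.8 602.6 698. ] z [54.8 56.4]
t9 bus 518 y [170.2 219.9 287.7] x [636.8 654.3 678.2] z [134.1 137.8]
t9 stop 106 y [270.1 288.  297.7] x [561.1 600.3 640.1] z [52.  53.4]
t9 handle 109 y [179.9 186.5 195.2] x [459.4 484.5 510.9] z [80.6 84.8]
t9 jaws 276 y [191.  225.7 268.9] x [611.7 625.8 705.3] z [91.  94.4]
t9 post 51 y [141.7 150.9 161.3] x [549.5 558.3 569.8] z [130.5 134. ]
32.15
```

View pics/fin.png

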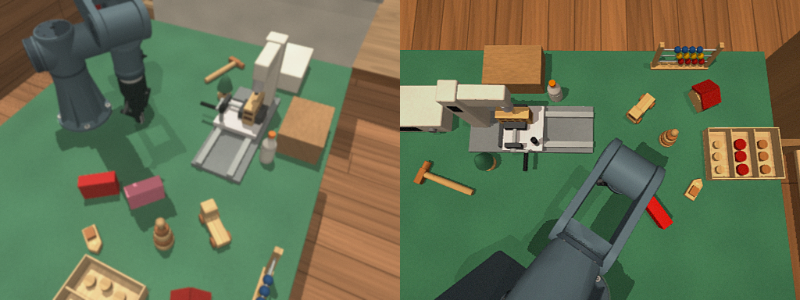

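The carriage is home, with the plate front at the stop and the post moved from y=-26 to 151. The bus is upright and clamped under the spindle, and the toys and glue look unmoved. I'll hand it in.

```bash
python3 -c "
from bench import ctrl
print(ctrl.hand_in())"
```

```text
the job is handed in; nothing more can be done
None
```

The bus is standing upright and clamped in the vise, and the carriage is fully home against its stop. I handed the job in at about 32 s, with the arm clear of everything.

- **Placing:** I gripped the plain wooden bus across its width and set it between the jaws. It was within about 1 mm of the jaws' middle along the slide.
- **Clamping:** I turned the crank about 1¼ turns until both jaws touched, then tightened it. The last tightening was a push on the handle with shut fingers, peaking at 17 N against the 10–15 N that counts as tight.
- **Sliding:** I pushed the carriage home by its post. It travelled about 177 mm, then stopped moving while the force rose to 22 N.

**Last checks:**
- **Position:** The bus top was at z ≈ 134 mm and the bus lay between the jaws. By eye in the last pictures, the toys, glue and engraver looked undisturbed.
- **Crank ease-back:** After each let-go the handle eased back farther than the "little" described, 10–17° to about 93° past one full turn. By my estimate it stays lightly loaded there.
- **Extra tightening:** I tightened three times in all, because opening the pinching fingers seemed to drag the handle back. The carriage also slid 1–2 mm away from the stop during cranking, before the push home.

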